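# Bolt the blade arm of the board trimmer

### The arm

A 6-joint arm with a two-finger parallel gripper is mounted at the origin on the work surface. World frame = base frame: x ahead of the robot, y to its left, z up, the work surface at z = 0. Lengths are in m, angles in rad, forces in N, time in s.
With the tool pointing down it reaches from about 0.25 to 0.725 m from the base axis. Payload 4 kg.
Tool frame: the origin (TCP) lies at the very end of the fingers, on their centre line; the grasp point (between the pads) lies 19 mm behind it; z points along the fingers, y is the direction in which the jaws open and shut (so a half turn about z gives the same grasp; the last joint's range is limited). The gripper opens to 85 mm and grips with 20 to 120 N. Pads are 22 mm wide; open, the fingers measure 114 mm over their backs; the gripper's body (76 mm by 85 mm) begins 54 mm behind the grasp point. The pads swing forward as they close: fully open they stand 13 mm farther back than shut.
Start: joints at [-1.198, 0.241, 0.005, 1.335, 0, 1.571], TCP at [0.182, -0.466, 0.195] pointing down, gripper open.
Joint ranges: [-2.72, 2.72], [-1.05, 1.87], [-1.09, 1.28], [-1.99, 2.15], [-1.42, 1.44], [-3.14, 3.14]. Speed limits (rad/s): [2.79, 2.79, 3.14, 3.14, 3.14, 3.14].

### API

Orientations are given as a unit quaternion [w, x, y, z].
In Python, from workcell import manip gives the robot as it stands. Calls block until the motion is done:
- manip.reach(position, orientation): joint-space move of the TCP to a pose.
- manip.move_straight(position, ori=None, rate=0.15, f_stop=None): straight line of the TCP; ori=None keeps the orientation; rate is the mean speed in m/s. With f_stop (N) it stops when the force on the tool has changed by that much, and returns True; else False.
- manip.movej(angles): joint-space move.
- manip.grip(opening, squeeze=None): opening from 0.0 (shut) to 1.0 (fully open); squeeze is the grip in N (None keeps the last); returns when the fingers have stopped.
- manip.pause(seconds).
- manip.ik(position, orientation): joint angles nearest the present ones, or None.
- manip.observe(): the state.
- manip.read_camera(name): name is "scene" or "top"; returns a dict with "image" (480x640x3 uint8, red, green, blue), "intrinsics" (3x3 intrinsics, pixels), "R" (3x3) and "t" (3): a world point X has camera coordinates R X + t. Camera axes: x right, y down, z forward; pixel columns grow to the right and rows downward; lengths in m; the calibration is good to about 2 mm. A picture is of the moment at which its call begins. There is no depth.
A pose or a line that the arm cannot do raises manip.Unreachable and nothing moves.
- manip.close_job(): hands the job in, once; it reports no verdict.
The state is a dict: "clock": time; "qpos": joint angles; "dq": joint speeds; "effort": joint torques, N m; "tcp_pos": TCP position; "orientation": TCP orientation; "wrist_force": force on the tool from outside, world axes, zero at the start; "wrist_torque": the same for the moment, N m; "gripper_width": opening from 0.0 (shut) to 1.0 (fully open).
Only numpy, scipy, OpenCV 4.12 (cv2) and the standard library are available. Lean on these libraries where they do the work, as an engineer would, in place of code of your own. Each camera call takes 0.05 s, during which the arm holds its last target. There are 200 camera calls.

### The job

The trimmer's blade arm is down: lock it. With one fingertip press the spring catch right down and keep it down while the other fingertip pushes the bolt by its thumb piece fully home into the slot of the blade arm; then let go, so that the catch springs up again behind the thumb piece. Only press and push, do not lift the blade arm, and leave the weight, the boards, the hammer and the jar where they are.

Things in the scene. Friction and masses are not known exactly. Their poses are not given: they have to be found in the camera images.
- trimmer: A4 lever trimmer fixed to the table: grey bed 380 x 260 mm, top 45 mm above the table. Origin: under the bed's centre, at table height. Axes: z up; x along the cut, from the handle end to the hinge end; y across, to the left seen from the handle end. A clear finger guard 38 mm high stands on the bed at x = -40 to 150, y = -119 mm; the lock lies in the corner by the handle.
- thumb_piece: Thumb piece of the bolt: upright steel plate, 36 mm wide (its x), 8 mm thick (its y), 35.5 mm tall, on the tail of the bolt's flat bar. Origin: centre of its lower edge, 56.5 mm above the table (top at 92 mm); axes as the trimmer's. Push its +y face towards -y. The bar (20 mm wide, top 57 mm above the table) ends 14 mm behind that face; the space there is free.
- bolt (a joint): Travel of the bolt in m, along the trimmer's -y: 0 = fully drawn, 0.040 = fully home at its end stop. Starts at 0 to 0.008. With the catch up the tongue of the catch stops the thumb piece at 0.010; from 0.036 on the thumb piece is past the tongue, which can spring up behind it. About 2 N of friction; it stays where it is left. Two staples (tops 63 mm above the table) guide its bar near the arm.
- catch_pad: Grooved press pad of the spring catch, a steel block 28 mm wide (x), 66 mm long (y, along the bolt), on a flap beside the bolt. Origin: centre of its top, on the trimmer's +x side of the thumb piece: at rest 48 mm from its middle, 72 mm above the table, tilted 0.21 rad about y, bolt side high; right down 44 mm, 66 mm high and level. Press it anywhere along its length; fingers slide along it.
- catch (a joint): Angle of the spring catch in rad: 0 = up (at rest), 0.21 = pressed right down on its stop. The flap is hinged along y, 32 mm from the pad's middle on the side away from the bolt. Pressing the pad's middle takes about 4 N to start and 7 N at the stop; above about 0.15 the tongue is clear of the thumb piece. Springs up when let go. The pad does not move along y.
- weight: Bystander: brass press weight, 48 mm across, 61 mm tall, loose on the bed to the left of the lock. Origin: centre of its underside.
- boards: Bystander: small pile of greyboard pieces, 110 x 85 x 9.5 mm, loose on the bed. Origin: centre of its underside.
- hammer: Bystander: hammer, 260 mm long, lying on the table to the left of the trimmer. Origin: at its underside, half-way along it.
- glue_jar: Bystander: jar, 64 mm across, 85 mm tall, on the table to the right of the trimmer. Origin: centre of its underside.
- blade_arm: Steel blade arm, down along the right edge of the bed (trimmer y = -136 to -150 mm, top 76 mm above the table), hinged at its far end, with a black handle 110 mm long past the bed's corner. Origin: middle of the slot (28 mm wide, 17 mm high) that the bolt's nose enters, at x = -140, y = -143 mm of the trimmer, 53 mm above the table. Axes as the trimmer's; z tips over as the arm is lifted.

How it is judged:
On the way, in this order (a step that is already met when the one before it is completed fails the run):
1. a finger presses the catch down while the bolt is still drawn (value of joint catch above 0.13 rad and contact force between the fingers and catch_pad above 0.5 N and value of joint bolt below 0.013 m), for 0.1 s.
2. the bolt is pushed past the catch's tongue by one finger while the other still holds the catch down (value of joint bolt above 0.022 m and value of joint catch above 0.13 rad and contact force between the fingers and catch_pad above 0.5 N and contact force between the fingers and thumb_piece above 0.3 N), for 0.1 s.
At the end, for the whole second after the job is handed in: The bolt is home (at least 35.5 mm of its 40 mm travel), the catch has sprung up again behind the thumb piece (less than 0.05 rad from its rest), the blade arm is down (tipped less than 0.03 rad), and the bystanders are where they stood (within 20 mm) (value of joint bolt above 0.0355 m and value of joint catch below 0.05 rad and angle between blade_arm's own z axis and vertical below 0.03 rad); the robot touches nothing.
It fails at once if the catch is let go while the bolt is part-way (value of joint bolt between 0.014 and 0.034 m and value of joint catch below 0.155 rad and contact force between the fingers and catch_pad below 0.1 N).
It fails at once if the blade arm is lifted (angle between blade_arm's own z axis and vertical above 0.04 rad).
It fails at once if a bystander is moved or lifted (more than 20 mm) (distance of any of weight, boards, hammer, glue_jar from where it was at the start of the episode above 0.02 m).
It also fails if it takes over 35 s, if anything falls off the work surface, if the arm or the gripper's body presses on something with over 40 N, if the wrist force passes 120 N, or if a joint passes its speed limit or range.

## Working session

There is one attempt and no reset: what is moved stays moved. The work goes in short steps, each a Python script; the robot and the scene stay as the last script left them, time stands still between calls to the robot, and variables do not carry over. Pictures are saved under pics/ and viewed, and the job is handed in when it is done.

```bash
mkdir -p pics; ls; python3 - <<'E'
from workcell import manip
import cv2,numpy as np
for n in("scene","top"):
    c=manip.read_camera(n);cv2.imwrite(f"pics/{n}0.png",c["image"][:,:,::-1]);np.savez(f"{n}.npz",K=c["intrinsics"],R=c["R"],t=c["t"])
    print(n,c["intrinsics"].tolist(),(-c["R"].T@c["t"]).tolist())
s=manip.observe();print(s["clock"],s["tcp_pos"],s["orientation"],s["gripper_width"])
E
```

```text
pics
scene [[451.23669559857143, 0.0, 323.403829887798], [0.0, 451.23669559857143, 234.99760677115452], [0.0, 0.0, 1.0]] [1.0028236175527157, 0.44355082470179075, 0.6845815523233398]
top [[433.74144144288, 0.0, 318.76997896185486], [0.0, 433.74144144288, 242.12530056004292], [0.0, 0.0, 1.0]] [0.43957696812130176, 0.05981695016255507, 0.9088404943638846]
0.1 [ 0.18187914 -0.46508811  0.19429757] [-9.13124832e-04  9.82683369e-01  1.85290393e-01 -1.79073715e-04] 1.000688509990179
```

View pics/scene0.png

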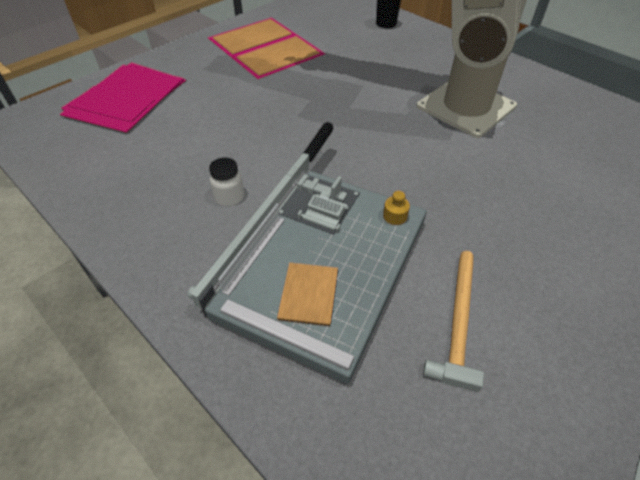

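View pics/top0.png

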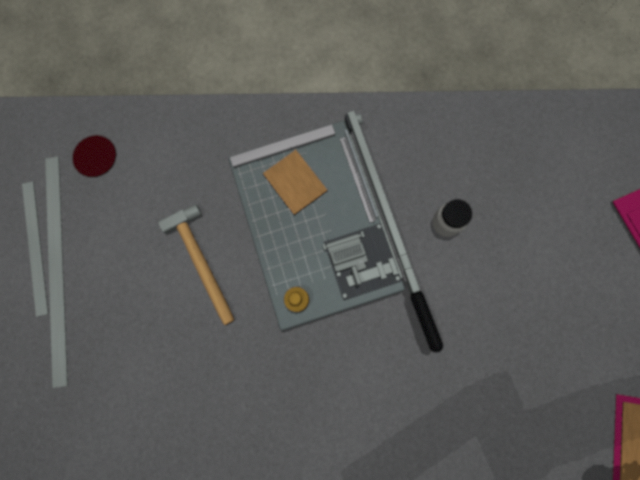

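The trimmer lies around top pixels (232..415, 110..330), with the lock at about (365,262) and the weight at (296,299). I'll enlarge both views.

```bash
python3 - <<'E'
import cv2
a=cv2.imread("pics/top0.png")[215:315,270:420];cv2.imwrite("pics/t1.png",cv2.resize(a,None,fx=5.3,fy=5.3,interpolation=cv2.INTER_CUBIC))
a=cv2.imread("pics/scene0.png")[160:240,270:390];cv2.imwrite("pics/s1.png",cv2.resize(a,None,fx=6.5,fy=6.5,interpolation=cv2.INTER_CUBIC))
a=cv2.imread("pics/top0.png")[120:340,220:440];cv2.imwrite("pics/t2.png",cv2.resize(a,None,fx=2.7,fy=2.7,interpolation=cv2.INTER_CUBIC))
E
```

```text
(no output)
```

View pics/t1.png

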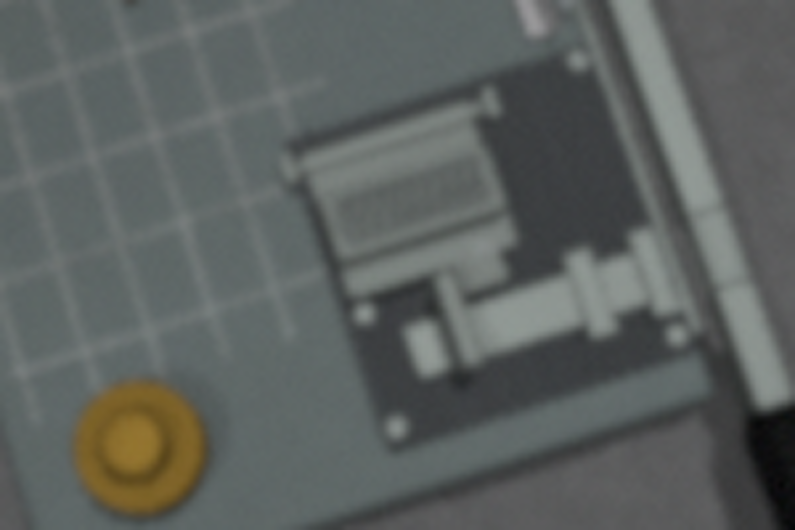

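View pics/s1.png

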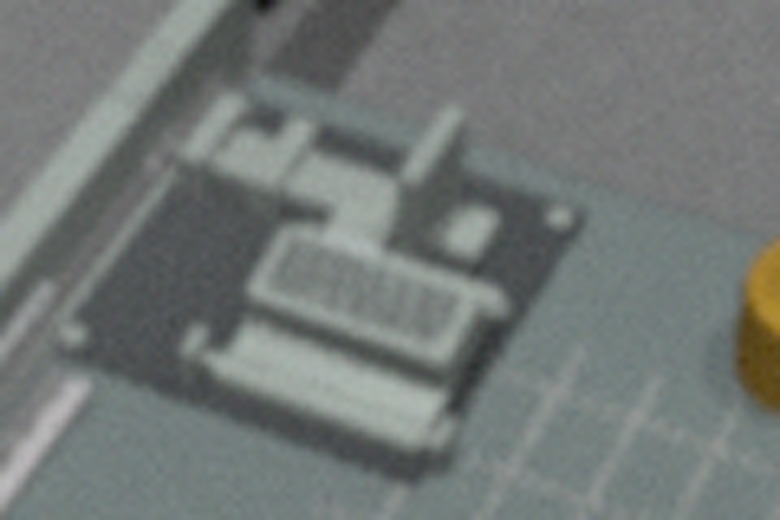

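View pics/t2.png

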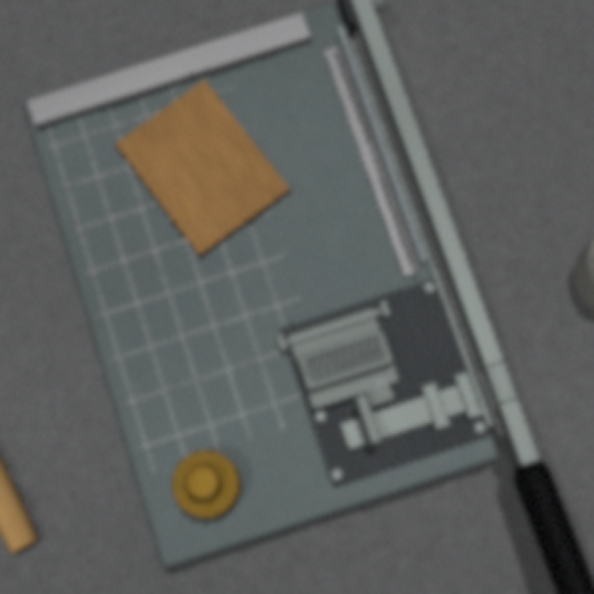

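```bash
cat > h.py <<'E'
import numpy as np
from scipy.optimize import least_squares
C={n:np.load(f"{n}.npz") for n in("top","scene")}
def bp(n,uv,z):
    c=C[n];o=-c["R"].T@c["t"];d=c["R"].T@np.linalg.solve(c["K"],[*uv,1]);return o+d*(z-o[2])/d[2]
t1=lambda u,v:(270+(u+.5)/5.3-.5,215+(v+.5)/5.3-.5)
t2=lambda u,v:(220+(u+.5)/2.7-.5,120+(v+.5)/2.7-.5)
s1=lambda u,v:(270+(u+.5)/6.5-.5,160+(v+.5)/6.5-.5)
E
python3 - <<'E'
from h import *
# bed top corners
P=[(bp("top",t2(168,566),.045),(-.19,.13)),(bp("top",t2(28,103),.045),(.19,.13)),(bp("top",t2(492,457),.045),(-.19,-.13)),
   (bp("scene",(426,214),.045),(-.19,.13)),(bp("scene",(349,375),.045),(.19,.13))]
f=lambda q:np.concatenate([p[:2]-q[:2]-np.array([[np.cos(q[2]),-np.sin(q[2])],[np.sin(q[2]),np.cos(q[2])]])@m for p,m in P])
r=least_squares(f,[.4,0,.3]);q=r.x;print(q,(r.fun*1000).round(1));np.save("q.npy",q)
R=np.array([[np.cos(q[2]),-np.sin(q[2])],[np.sin(q[2]),np.cos(q[2])]])
def L(n,uv,z,s): print(s,((R.T@(bp(n,uv,z)[:2]-q[:2]))*1000).round(1))
for u in[(437,280),(470,368),(455,275),(482,360)]:L("top",t1(*u),.092,"plate top")
for u in[(455,108),(405,178)]:L("scene",s1(*u),.092,"plate s")
for u in[(408,325),(420,378)]:L("top",t1(*u),.057,"bar tail")
for u in[(485,205),(500,235)]:L("scene",s1(*u),.057,"bar tail s")
for u in[(285,228),(482,298)]:L("scene",s1(*u),.075,"pad bolt side")
for u in[(248,290),(445,362)]:L("scene",s1(*u),.069,"pad hinge side")
for u in[(335,255),(505,205)]:L("top",t1(*u),.075,"pad bolt side t")
for u in[(310,175),(475,125)]:L("top",t1(*u),.069,"pad hinge side t")
L("top",t1(135,443),.045+.061,"weight")
L("scene",(397,195),.106,"weight s")
for n in["scene"]:
    for xyz in[(-.14,.0,.092)]:pass
E
```

```text
[0.64060112 0.10259862 0.311472  ] [ 0.2 -5.9 -6.9 -5.   0.2  5.7 11.3  5.3 -4.8 -0.2]
plate top [-122.3  -41. ]
plate top [-155.6  -42.3]
plate top [-122.6  -47.6]
plate top [-154.2  -47.2]
plate s [-152.1  -43.5]
plate s [-118.2  -43.8]
bar tail [-131.5  -28.2]
bar tail [-151.4  -26.3]
bar tail s [-152.1  -32. ]
bar tail s [-142.3  -22.5]
pad bolt side [-99.3 -73.5]
pad bolt side [-99.5  -9.7]
pad hinge side [-76.9 -74.2]
pad hinge side [-77.  -10.7]
pad bolt side t [-100.6   -9.8]
pad bolt side t [-102.   -74.6]
pad hinge side t [-68.6 -10.3]
pad hinge side t [-69.4 -74.2]
weight [-145.9   77.7]
weight s [-139.5   77.4]
```

The pad spans trimmer y ≈ -75..-9 and x ≈ -101..-72. The thumb plate is at x ≈ -137 with its +y face at ≈ -41. I'll use a jaw gap of about 36 mm along trimmer x, with the centre at x ≈ -114 behind the plate. First I'll move above that point and look.

```bash
cat >> h.py <<'E'
import os
if os.path.exists("q.npy"):
    q=np.load("q.npy");Rt=np.array([[np.cos(q[2]),-np.sin(q[2])],[np.sin(q[2]),np.cos(q[2])]])
def W(x,y,z): return [*(q[:2]+Rt@[x/1000,y/1000]),z/1000]
def loc(p): return (Rt.T@(np.array(p[:2])-q[:2])*1000).round(1),round(p[2]*1000,1)
def ori(k=1):
    a=q[2]+k*np.pi/2;return [0,np.cos(a/2),np.sin(a/2),0]
E
python3 - <<'E'
from h import *
from workcell import manip
import cv2
k=min((1,-1),key=lambda k:abs((manip.ik(W(-114,-22,140),ori(k)) if manip.ik(W(-114,-22,140),ori(k)) is not None else [9]*6)[5]-1.57))
print(k,manip.ik(W(-114,-22,140),ori(k)))
manip.grip(0.42)
manip.reach(W(-114,-22,150),ori(k))
manip.move_straight(W(-114,-22,105),rate=.08)
s=manip.observe();print(s["clock"],loc(s["tcp_pos"]),s["gripper_width"],s["wrist_force"])
for n,b in(("scene",(130,240,260,410)),("top",(180,320,270,430))):
    a=manip.read_camera(n)["image"][b[0]:b[1],b[2]:b[3],::-1];cv2.imwrite(f"pics/{n}2.png",cv2.resize(a,None,fx=4.5,fy=4.5,interpolation=cv2.INTER_CUBIC))
E
```

```text
1 [0.08649165 0.3500756  0.01008916 1.23080989 0.         1.34581598]
3.575 (array([-113.8,  -22.2]), np.float64(105.2)) 0.4201208934565587 [-0.03792565  0.53118386  1.15331791]
```

View pics/scene2.png

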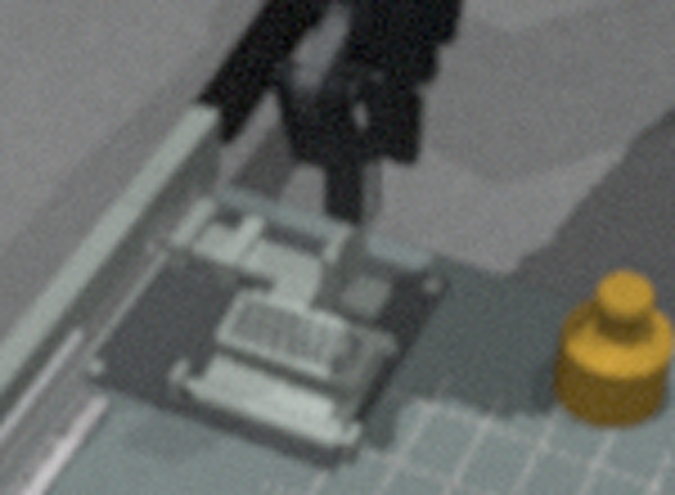

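View pics/top2.png

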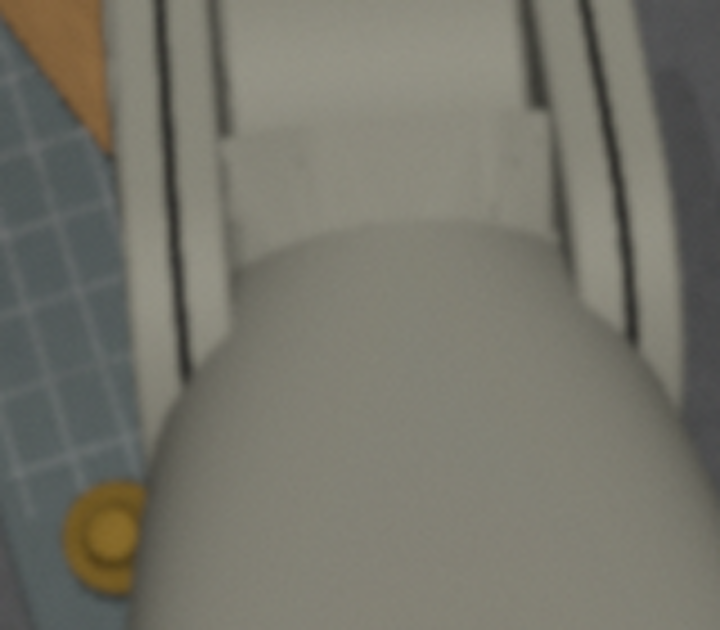

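```bash
python3 - <<'E'
from h import *
c=C["scene"]
for x,y in[(-89,-33),(-89,-11),(-82.5,-11),(-97,-33),(-140,-33),(-140,-11),(-114,-22)]:
    for z in(105,112):
        p=c["K"]@(c["R"]@W(x,y,z)+c["t"]);p=p[:2]/p[2];print(x,y,z,((p-[260,130])*4.5).round())
E
```

```text
-89 -33 105 [317. 286.]
-89 -33 112 [317. 273.]
-89 -11 105 [366. 303.]
-89 -11 112 [367. 291.]
-82.5 -11 105 [359. 313.]
-82.5 -11 112 [360. 301.]
-97 -33 105 [326. 274.]
-97 -33 112 [326. 261.]
-140 -33 105 [370. 210.]
-140 -33 112 [370. 197.]
-140 -11 105 [417. 226.]
-140 -11 112 [418. 214.]
-114 -22 105 [367. 256.]
-114 -22 112 [368. 244.]
```

```bash
python3 - <<'E'
from h import *
from workcell import manip
import cv2
a=manip.read_camera("scene")["image"][:,:,::-1];cv2.imwrite("pics/s3full.png",a)
b=cv2.imread("pics/scene0.png")
f=lambda i:cv2.resize(cv2.convertScaleAbs(i[130:230,300:380],alpha=1.7),None,fx=4.9,fy=5.5,interpolation=cv2.INTER_CUBIC)
cv2.imwrite("pics/s3.png",np.hstack([f(a),f(cv2.absdiff(a,b))]))
E
```

```text
(no output)
```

View pics/s3.png

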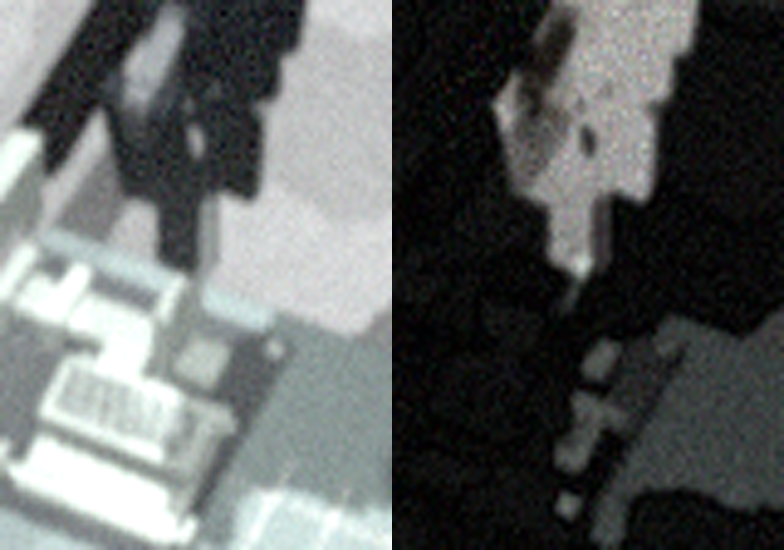

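View pics/s3full.png

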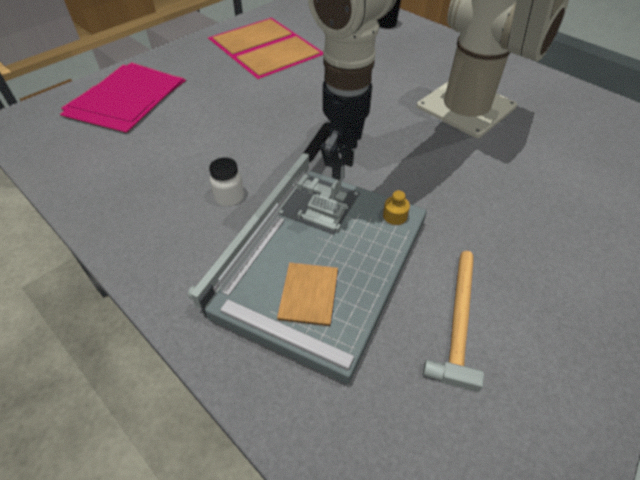

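The image disagrees with the expected fingertip positions: the visible tip is about 17 px too high for a finger at x=-89. I'll lift and vary the opening to see which way the fingers move.

```bash
python3 - <<'E'
from h import *
from workcell import manip
import cv2
manip.move_straight(W(-114,-22,125),rate=.1)
f=lambda i:cv2.resize(cv2.convertScaleAbs(i[105:225,305:375],alpha=1.7),None,fx=3.7,fy=5,interpolation=cv2.INTER_CUBIC)
o=[]
for g in(0,.42,1):
    manip.grip(g);s=manip.observe();print(s["gripper_width"],loc(s["tcp_pos"]))
    o.append(f(manip.read_camera("scene")["image"][:,:,::-1]))
cv2.imwrite("pics/s4.png",np.hstack(o))
c=C["scene"];p=c["K"]@(c["R"]@s["tcp_pos"]+c["t"]);p=p[:2]/p[2];print((p-[305,105])*[3.7,5],s["clock"],s["orientation"])
E
```

```text
0.0007664703017994194 (array([-114.2,  -21.9]), np.float64(124.7))
0.41905980850842783 (array([-114.,  -22.]), np.float64(125.0))
0.9998367654790581 (array([-114.,  -22.]), np.float64(125.0))
[137.22171439 369.70020027] 5.5833 [ 3.44267677e-06  5.88876864e-01  8.08222765e-01 -1.18990871e-06]
```

View pics/s4.png

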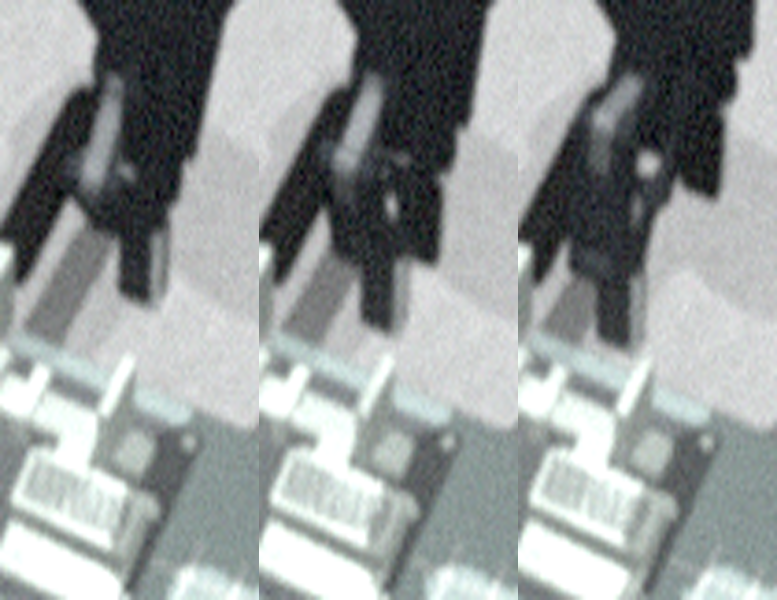

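```bash
python3 - <<'E'
from h import *
from workcell import manip
c=C["scene"]
def pr(X):
    p=c["K"]@(c["R"]@np.array(X)+c["t"]);return (p[:2]/p[2]).round(1)
print(pr([0,0,0]),pr([.1,0,0]),pr([0,.1,0]),pr([0,0,.1]),pr(manip.observe()["tcp_pos"]))
n=manip.read_camera("scene");print(np.abs(n["R"]-c["R"]).max(),n["t"]-c["t"])
x=W(-114,-22,0)
for z in(125,160,200,250,300):print(z,pr([*x[:2],z/1000]))
import cv2;a=n["image"][:,:,::-1][0:190,270:540];cv2.imwrite("pics/s5.png",cv2.resize(a,None,fx=2.9,fy=2.9))
E
```

```text
[465.6 106.7] [443.9 122.8] [499.4 122.8] [475.7  71.7] [342.1 178.9]
0.0 [0. 0. 0.]
125 [342.1 178.9]
160 [342.9 164.2]
200 [343.9 146.1]
250 [345.2 121.3]
300 [346.7  93.8]
```

View pics/s5.png

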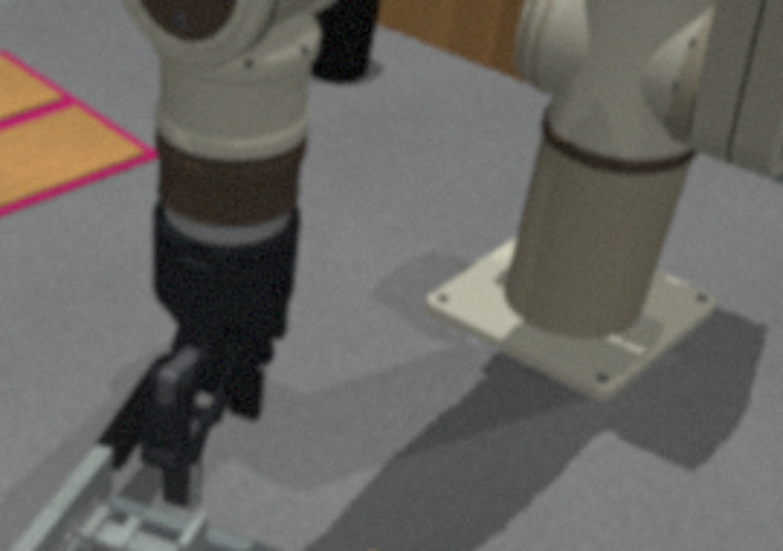

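```bash
python3 - <<'E'
from h import *
from workcell import manip
import cv2
manip.move_straight(W(-114,-22,220),rate=.2)
manip.grip(0)
manip.reach([.5,-.35,.2],[0,1,0,0])
s=manip.observe();print(s["clock"],s["tcp_pos"],s["orientation"])
o=[]
for n in("scene","top"):
    c=C[n];p=c["K"]@(c["R"]@s["tcp_pos"]+c["t"]);p=(p[:2]/p[2]).round().astype(int);print(n,p)
    x0=max(0,min(640-130,p[0]-65));y0=max(0,p[1]-75)
    im=manip.read_camera(n)["image"][:,:,::-1].copy();cv2.imwrite(f"pics/{n}6f.png",im)
    cv2.drawMarker(im,tuple(map(int,p)),(0,0,255),cv2.MARKER_CROSS,5)
    o.append(cv2.resize(cv2.convertScaleAbs(im[y0:y0+150,x0:x0+130],alpha=1.6),(390,450),interpolation=cv2.INTER_CUBIC));print(x0,y0)
cv2.imwrite("pics/s6.png",np.hstack(o))
E
```

```text
8.5583 [ 0.50044097 -0.34922467  0.20009341] [-1.60036030e-04  9.99999659e-01  7.99408414e-04  1.34397543e-04]
scene [219  54]
154 0
top [590 282]
510 207
```

View pics/s6.png

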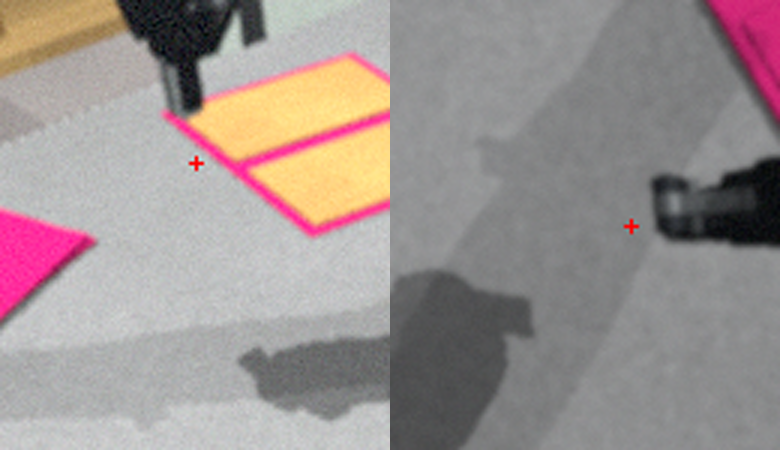

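```bash
python3 - <<'E'
from h import *
obs=[("scene",(215.5,36.5)),("top",(600.5,276))]
def f(X): return np.concatenate([(lambda p:p[:2]/p[2]-uv)(C[n]["K"]@(C[n]["R"]@X+C[n]["t"])) for n,uv in obs])
r=least_squares(f,[.5,-.35,.2]);print(r.x,r.fun)
E
```

```text
[ 0.50633862 -0.33993958  0.24418705] [ 0.04778013  0.01617772  0.0250717  -0.02728656]
```

Triangulation puts the real tips about 35–45 mm above the reported TCP. I'll check that with a gentle touch on a clear spot of table (px 514,214 in top0), and measure the horizontal offset there.

```bash
python3 - <<'E'
from h import *
from workcell import manip
import cv2
manip.move_straight([.5,-.35,.06],rate=.15)
r=manip.move_straight([.5,-.35,-.003],rate=.04,f_stop=6)
s=manip.observe();print(r,s["clock"],s["tcp_pos"],s["wrist_force"])
o=[]
for n in("scene","top"):
    c=C[n];P=s["tcp_pos"].copy();P[2]=0;p=c["K"]@(c["R"]@P+c["t"]);p=(p[:2]/p[2]);print(n,p)
    x0,y0=(p-[40,50]).astype(int)
    im=manip.read_camera(n)["image"][:,:,::-1].copy()
    im=cv2.resize(cv2.convertScaleAbs(im[y0:y0+75,x0:x0+65],alpha=1.6),None,fx=6,fy=6,interpolation=cv2.INTER_CUBIC)
    cv2.drawMarker(im,tuple(map(int,(p-[x0,y0])*6)),(0,0,255),cv2.MARKER_CROSS,9);o.append(im);print(x0,y0)
cv2.imwrite("pics/s7.png",np.hstack(o))
manip.move_straight([.5,-.35,.13],rate=.2)
E
```

```text
False 11.4667 [ 0.50020744 -0.35016454 -0.00267613] [ 0.59867754 -0.586081    0.91747522]
scene [232.19942543 131.65289026]
192 81
top [534.07330866 290.72511559]
494 240
```

View pics/s7.png

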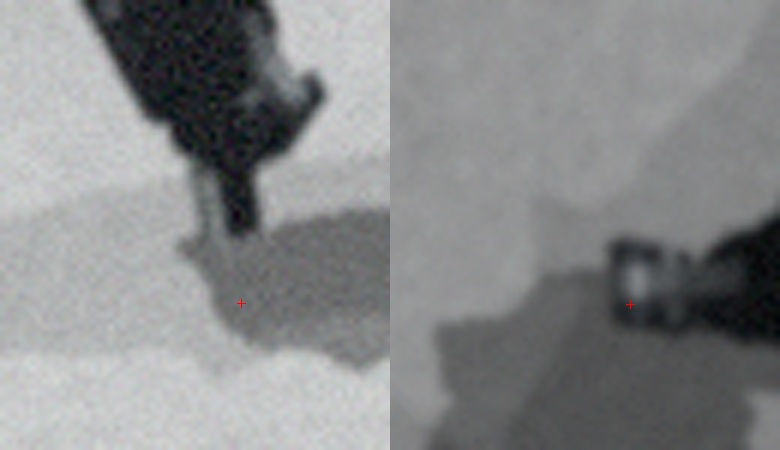

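```bash
python3 - <<'E'
from h import *
for obs,t in(([("scene",(230.3,120.2)),("top",(534,287.3))],(.5002,-.3502,-.0027)),):
    f=lambda X: np.concatenate([(lambda p:p[:2]/p[2]-uv)(C[n]["K"]@(C[n]["R"]@X+C[n]["t"])) for n,uv in obs])
    r=least_squares(f,[.5,-.35,.02]);print((r.x-t)*1000,r.fun)
# which top-pixel does tip have for pure z offsets
c=C["top"]
for z in(0,.02,.035):
    p=c["K"]@(c["R"]@[.5002,-.3502,z]+c["t"]);print(z,((p[:2]/p[2])-[494,240])*6+[390,0])
c=C["scene"]
for z in(0,.02,.035):
    p=c["K"]@(c["R"]@[.5002,-.3502,z]+c["t"]);print(z,((p[:2]/p[2])-[192,81])*6)
s=np.array([0.634,0.1,.05])
E
```

```text
[ 5.86215882 17.03683264 46.25455987] [ 1.77140332  0.52044138  1.08439222 -1.06393752]
0 [630.5470287  304.37289166]
0.02 [657.65407384 300.46477595]
0.035 [678.80237289 297.41575311]
0 [241.15678661 303.87204646]
0.02 [233.99021817 263.28710847]
0.035 [228.48314424 232.10004093]
```

No contact at -3 mm, so the tips really are short of the reported TCP. I'll continue down gently with a force stop to get the exact offset.

```bash
python3 - <<'E'
from h import *
from workcell import manip
import cv2
manip.move_straight([.5,-.35,-.005],rate=.2)
try: r=manip.move_straight([.5,-.35,-.055],rate=.04,f_stop=5)
except Exception as e: print(repr(e)); r=None
s=manip.observe();print(r,s["clock"],s["tcp_pos"],s["wrist_force"],s["qpos"])
o=[]
for n in("scene","top"):
    c=C[n];P=s["tcp_pos"].copy();P[2]=0;p=c["K"]@(c["R"]@P+c["t"]);p=(p[:2]/p[2]);print(n,p)
    x0,y0=(p-[40,50]).astype(int)
    im=manip.read_camera(n)["image"][:,:,::-1].copy()
    im=cv2.resize(cv2.convertScaleAbs(im[y0:y0+75,x0:x0+65],alpha=1.6),None,fx=6,fy=6,interpolation=cv2.INTER_CUBIC)
    cv2.drawMarker(im,tuple(map(int,(p-[x0,y0])*6)),(0,0,255),cv2.MARKER_CROSS,9);o.append(im);print(x0,y0)
cv2.imwrite("pics/s8.png",np.hstack(o))
manip.move_straight([.5,-.35,.08],rate=.2)
E
```

```text
True 14.0083 [ 0.4997022  -0.3497696  -0.03607978] [-0.90903885 -0.03210681  5.55415499] [-6.10711505e-01  6.39797005e-01 -1.30889716e-02  9.18650712e-01
  2.69475582e-05  2.53086133e+00]
scene [232.46225849 131.63314425]
192 81
top [533.89761004 290.97162425]
493 240
```

View pics/s8.png

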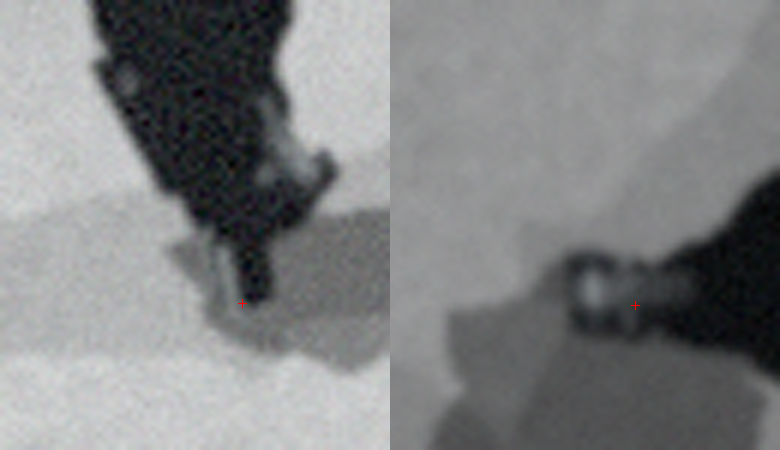

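The real tips sit 36 mm above the reported TCP and are on-axis. I'll press by force feedback, starting at nominal z ≈ 60 and going no lower than 20.

```bash
python3 - <<'E'
from h import *
from workcell import manip
import cv2
manip.grip(0.42)
manip.move_straight([.5,-.35,.15],rate=.3)
manip.reach(W(-113,-20,120),ori(1))
manip.move_straight(W(-113,-20,55),rate=.12)
s0=manip.observe();print(s0["clock"],loc(s0["tcp_pos"]),s0["wrist_force"])
r=manip.move_straight(W(-113,-20,20),rate=.025,f_stop=12)
s=manip.observe();print(r,s["clock"],loc(s["tcp_pos"]),s["wrist_force"]-s0["wrist_force"],s["wrist_torque"]-s0["wrist_torque"])
a=manip.read_camera("scene")["image"][:,:,::-1];a=a[140:235,280:380]
cv2.imwrite("pics/s9.png",cv2.resize(cv2.convertScaleAbs(a,alpha=1.5),None,fx=6,fy=6,interpolation=cv2.INTER_CUBIC))
E
```

```text
17.8417 (array([-112.6,  -20.5]), np.float64(55.5)) [0.71992766 0.47298006 0.37656077]
True 18.8333 (array([-115.2,  -20.1]), np.float64(29.1)) [-1.95212332 -0.1954507   6.20617922] [-0.07612762  0.27690601  0.00793858]
```

View pics/s9.png

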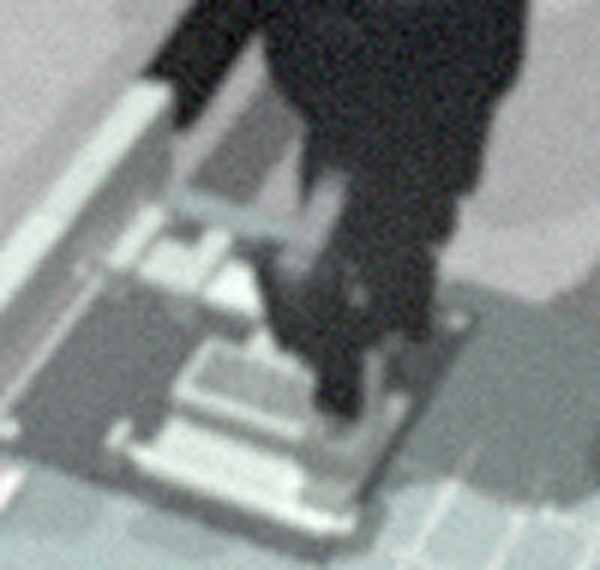

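The finger is on the pad's left end (about 345,410 in the crop). I'll press on until the force rises clearly against the stop.

```bash
python3 - <<'E'
from h import *
from workcell import manip
import cv2
for z in(28,27,26,25,24):
    r=manip.move_straight(W(-113,-20,z),rate=.02,f_stop=25)
    s=manip.observe();F=s["wrist_force"];print(z,r,round(s["clock"],2),loc(s["tcp_pos"]),F.round(1))
    if r or F[2]>15: break
a=manip.read_camera("scene")["image"][:,:,::-1];a=a[140:235,280:380]
cv2.imwrite("pics/s10.png",cv2.resize(cv2.convertScaleAbs(a,alpha=1.5),None,fx=6,fy=6,interpolation=cv2.INTER_CUBIC))
E
```

```text
28 False 19.18 (array([-115.,  -20.]), np.float64(28.8)) [-6.9 -1.8 11.4]
27 False 19.43 (array([-114.9,  -20. ]), np.float64(28.6)) [-8.5 -1.8 15.9]
```

View pics/s10.png

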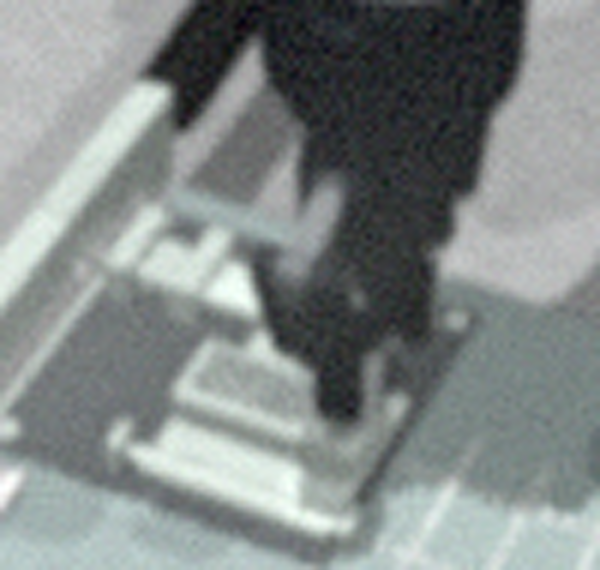

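z stalls at 28.6 with the force rising, so the catch is on its stop. Now I'll push towards -y while holding z.

```bash
python3 - <<'E'
from h import *
from workcell import manip
import cv2
def st(y,r):
    s=manip.observe();F=s["wrist_force"];l=Rt.T@F[:2];print(y,r,round(s["clock"],2),loc(s["tcp_pos"]),"local F",l.round(1),F[2].round(1));return l[1],F[2]
for y in(-28,-36,-44,-52,-60,-64,-67,-70,-73,-76):
    r=manip.move_straight(W(-113,y,27),rate=.03,f_stop=30)
    fy,fz=st(y,r)
    if r or fy>22 or fz<5: break
a=manip.read_camera("scene")["image"][:,:,::-1];a=a[140:235,280:380]
cv2.imwrite("pics/s11.png",cv2.resize(cv2.convertScaleAbs(a,alpha=1.5),None,fx=6,fy=6,interpolation=cv2.INTER_CUBIC))
E
```

```text
-28 False 19.89 (array([-112.9,  -25.2]), np.float64(28.7)) local F [-3.9  8. ] 13.9
-36 False 20.31 (array([-111.8,  -32.5]), np.float64(28.7)) local F [-2.8  9.3] 13.0
-44 False 20.73 (array([-111.5,  -40.5]), np.float64(28.7)) local F [-2.3  8.6] 11.1
-52 False 21.14 (array([-111.4,  -48.8]), np.float64(28.7)) local F [-1.3  8.3] 9.9
-60 False 21.56 (array([-111.3,  -57.1]), np.float64(28.7)) local F [-1.1  7. ] 10.3
-64 False 21.84 (array([-111.2,  -60.7]), np.float64(28.7)) local F [-1.7  9.6] 11.2
-67 False 22.09 (array([-111.3,  -60.5]), np.float64(28.7)) local F [-0.1 17.1] 13.0
-70 False 22.34 (array([-111.3,  -60.4]), np.float64(28.7)) local F [ 0.  24.3] 15.7
```

View pics/s11.png

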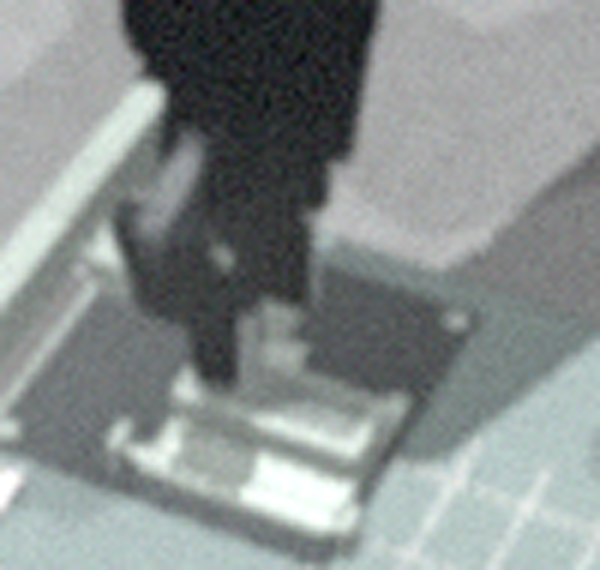

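The pusher has met a hard stop at 24 N. I'll check from the bar's tail how far the bolt went before letting go, since releasing part-way fails the run.

```bash
python3 - <<'E'
from h import *
from workcell import manip
import cv2
a=manip.read_camera("scene")["image"][:,:,::-1];b=cv2.imread("pics/scene0.png")
f=lambda i:cv2.resize(cv2.convertScaleAbs(i[170:225,300:365],alpha=1.6),None,fx=6,fy=9,interpolation=cv2.INTER_CUBIC)
i1,i2=f(a),f(b);c=C["scene"]
def pr(x,y,z):
    p=c["K"]@(c["R"]@W(x,y,z)+c["t"]);return tuple(int(v) for v in (p[:2]/p[2]-[300,170])*[6,9])
for im,off in((i1,0),(i2,0)):
    for y,col in((-27,(0,0,255)),(-59,(0,255,0)),(-67,(255,0,0))):
        cv2.line(im,pr(-148,y,57),pr(-128,y,57),col,1)
cv2.imwrite("pics/s12.png",np.hstack([i1,i2]))
E
```

```text
(no output)
```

View pics/s12.png

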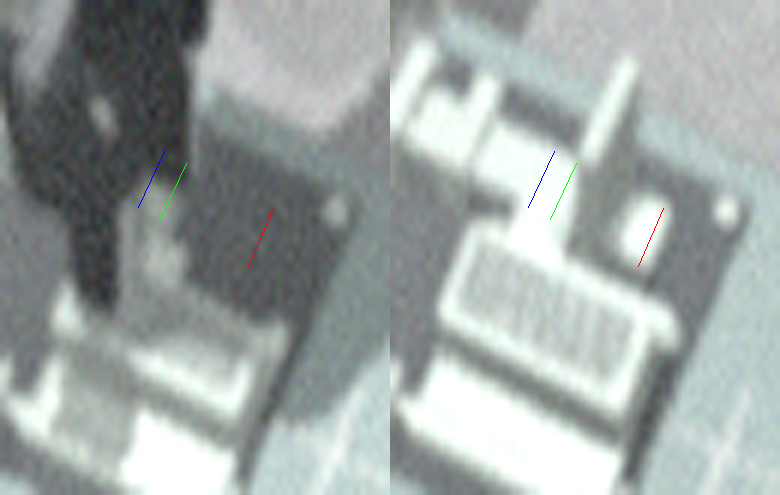

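The hard stop at y=-60.6 fits the end stop: the plate face was at about -40, so b0 ≈ 8 mm, and the bar tail shifted by about 34 mm or more. I'll relax the push slightly, lift off and look.

```bash
python3 - <<'E'
from h import *
from workcell import manip
import cv2
manip.move_straight(W(-113,-58,27),rate=.05)
manip.move_straight(W(-113,-58,110),rate=.1)
manip.move_straight(W(-113,0,170),rate=.25)
manip.reach(W(-300,60,200),ori(1))
s=manip.observe();print(s["clock"],s["wrist_force"])
o=[]
a=manip.read_camera("scene")["image"][:,:,::-1];b=manip.read_camera("top")["image"][:,:,::-1]
cv2.imwrite("pics/top13.png",b);cv2.imwrite("pics/scene13.png",a)
f=lambda i,y,x:cv2.resize(cv2.convertScaleAbs(i[y:y+90,x:x+90],alpha=1.5),(400,400),interpolation=cv2.INTER_CUBIC)
cv2.imwrite("pics/s13.png",np.hstack([f(a,155,280),f(b,220,320)]))
E
```

```text
25.1167 [ 0.4362377  -0.11843499  0.43144545]
```

View pics/s13.png

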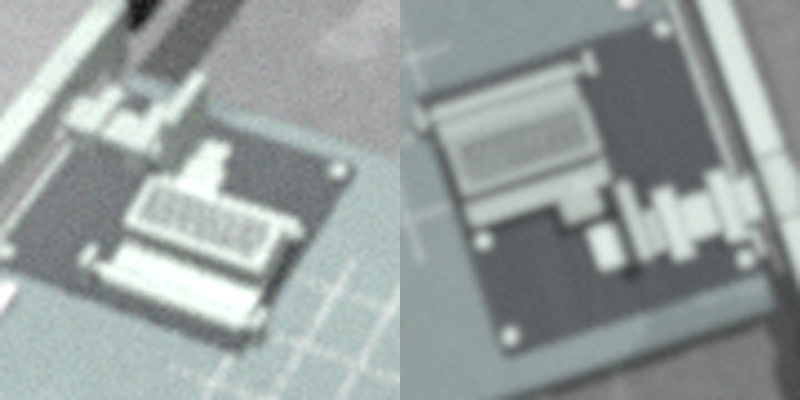

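View pics/scene13.png

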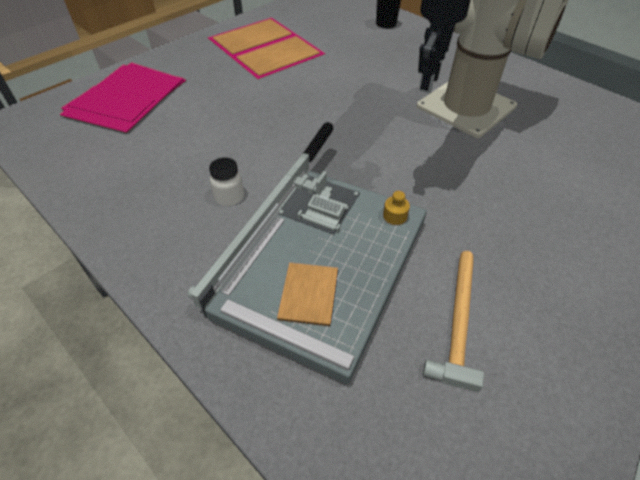

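The thumb piece is now past the tongue and the bystanders look unmoved. I'll compare the pad with its rest picture, then hand in.

```bash
python3 - <<'E'
import cv2,numpy as np
o=[]
for n,(y,x) in(("top",(225,325)),("scene",(165,285))):
    k=n+"13";a=cv2.imread(f"pics/{n}0.png");b=cv2.imread(f"pics/{k}.png")
    o.append(np.vstack([cv2.resize(cv2.convertScaleAbs(i[y:y+60,x:x+80],alpha=1.6),(400,300),interpolation=cv2.INTER_CUBIC) for i in(a,b)]))
cv2.imwrite("pics/s14.png",np.hstack(o))
E
```

```text
(no output)
```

View pics/s14.png

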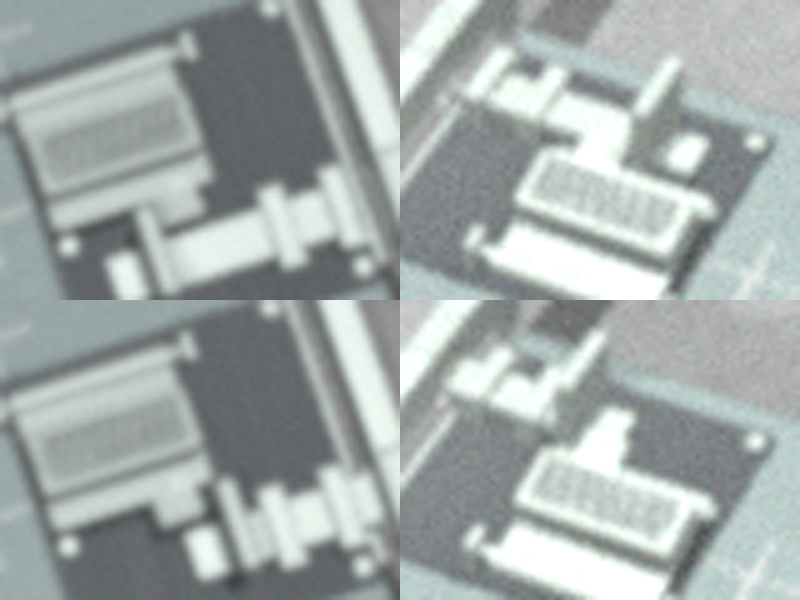

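The pad sits in the same tilted pose as in the rest pictures. The thumb piece is clear beyond the tongue, near (235,520) in the crop, and the tongue is up behind it. The arm is clear of everything, so I'm handing in.

```bash
python3 -c "
from workcell import manip
manip.close_job();print(manip.observe()['clock'])"
```

```text
the job is handed in; nothing more can be done
the job is handed in; nothing more can be done
```

The bolt looks locked, and I handed the job in at about 25 s on the robot's clock. With one fingertip I pressed the catch onto its stop (about 16 N) and held it down. The other fingertip pushed the thumb piece to a hard stop (24 N), and then I lifted off.

**Last checks**
- **Catch:** in the final pictures the pad is back in its rest pose, and the tongue is up behind the thumb piece.
- **Blade arm and bystanders:** by eye, the arm is down, and the weight, boards, hammer and jar stand where they were. I did not measure their positions.
- **Contact:** the gripper was clear, with under 1 N on the wrist.

**Disagreements**
- **Fingertip height:** the real fingertips ended about 36 mm short of the reported TCP. I saw this in the images and confirmed it by lightly touching a clear spot on the table, then worked by force feedback.
- **Bolt travel:** I could not read the joint directly. The images show about 31–34 mm of movement, so with a start of 0–8 mm they alone don't prove it reached 35.5 mm. That it is fully home rests on the hard stop and on the tongue having sprung up behind the thumb piece.
- **Trimmer pose:** the fit left errors of up to 11 mm at single bed corners. The two cameras placed the lock to within about 4 mm of each other on most points, and up to 8 mm apart on the pad's hinge side.

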